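Make up a carrier of four sensors and cover it

ROBOT

A 6-joint arm with a two-finger parallel gripper is mounted at the origin on the work surface. World frame = base frame: x ahead of the robot, y to its left, z up, the work surface at z = 0. Lengths are in m, angles in degrees, forces in N, time in s.
With the tool pointing down it reaches from about 0.4 to 0.825 m from the base axis. Payload 7 kg.
Tool frame: the origin (TCP) lies on the centre line of the jaws, within the pads' length; the fingertips stand 19 mm ahead of it and the grasp point (between the pads) is the TCP; z points along the fingers, y is the line along which they close (so a half turn about z gives the same grasp; the last joint's range is limited). The gripper opens to 88 mm and grips with 3 to 60 N. Pads are 19 mm wide; open, the fingers measure 130 mm over their backs; the gripper's body (78 mm by 193 mm) begins 47 mm behind the grasp point.
Start: joints at [88.585, 20.546, 0.682, 0, -70.136, -16.507], TCP at [0.208, 0.642, 0.246] pointing down, gripper open.
Joint ranges: [-176.03, 176.03], [-82.01, 121.73], [-58.28, 71.71], [-173.87, 95.51], [-174.79, -0.11], [-173.66, 173.66]. Speed limits (degrees/s): [136.94, 136.94, 172.46, 180, 180, 180].

INTERFACE

Orientations are given as [roll, pitch, yaw] about the fixed x, y, z axes, in that order (R = Rz(yaw) Ry(pitch) Rx(roll)).
In Python, from plant import ctrl gives the robot as it stands.
- The arm moves only by the tool move_arm, never from a script. Its argument "motion" is a list of rows, each a list of 3 entries, a list of its own where there are three numbers: the shift along the tool's x, y, z in mm, then the turn, a rotation vector about the tool's x, y, z in degrees, then the closure, from 0 (fully open) to 1 (shut). A call has 1 to 10 rows; each row is the pose to reach, as a shift and turn from the pose commanded when the call began, along the tool's axes at that moment; what a row does not reach only later rows make up. A row lasts 1/12 s, in which the tool goes at most 41.7 mm and 7.16 degrees, less where a joint would pass 70% of its speed; a pose out of reach is approached as far as the arm can. A call with a gripper value outside its range is refused whole. The fingers move at their own pace and stop on an object; the grip force is fixed at half the most. Time passes only in rows, so rows that repeat a pose let the fingers close. It gives the time, the measured TCP pose, the force, the opening and the grip force at its end, in the units of the state.
- ctrl.get_obs(): the state, without advancing time (a new reading comes with each control period).
- ctrl.snapshot(name): name is "scene" or "top"; returns a dict with "color" (420x560x3 uint8, blue, green, red), "camera_matrix" (3x3 intrinsics, pixels), "cam_to_world" (4x4, takes a point from camera to world coordinates). Camera axes: x right, y up, looking along -z (the intrinsics and any distortion apply to the point x, -y, -z); pixel columns grow to the right and rows downward; lengths in m; the calibration is good to about 2 mm. A picture is of the moment at which its call begins. There is no depth.
- ctrl.close_job(): hands the job in; it is judged then, once.
The state is a dict: "clock": time; "joint_pos": joint angles; "qvel": joint speeds; "tau": joint torques, N m; "tool_pos": TCP position; "orientation": TCP orientation; "force": force on the tool from outside, world axes, zero at the start; "moment": the same for the moment, N m; "opening": finger opening in m; "gripper_force": force on a finger pad.
Only numpy, scipy, OpenCV 4.12 (cv2) and the standard library are available. Lean on these libraries where they do the work, as an engineer would, in place of code of your own. Each camera call takes 0.05 s, during which the arm holds its last target. There are 200 camera calls.

TASK

Bring the white pocketed carrier up to exactly four gold sensor cans, counting those already in it: take what is missing from the blue supply tray, set each one down gently (not dropped) flat in an empty pocket of its own, and let whatever gold is left over stay in the blue tray. The black dummy cans stay where they are, in whichever tray, and do not count. Then lower the teal dust cover gently over the carrier until it stands level on the bench all round it, without disturbing the other things on the bench.

Things in the scene. Friction and masses are not known exactly. Their poses are not given: they have to be found in the camera images.
- carrier: White flat carrier tray, fixed to the bench, 100 (x) x 148 (y) x 11 high. Origin: centre of its underside, z up. Six square pockets 44 x 44, 7 deep (pocket floor 4 above the bench, walls 4 thick): pocket centres at x = -24 or +24 and y = -48, 0 or +48 in its frame. At the start three of its pockets each hold a can (gold or black).
- stock: Blue shallow supply tray, fixed to the bench, to the left or right of the carrier, 120 (x) x 170 (y) x 11 high, undivided, floor 4 above the bench, walls 4 thick. Origin: centre of its underside, z up. At the start it holds four cans standing on its floor, at least 50 apart between centres.
- cover: Teal loose dust cover (150 g), an upside-down open box 116 (x) x 164 (y) x 39 high, walls and top 3 thick, standing on the bench on the side away from the blue tray. Origin: centre of its open lower edge, z up. On top a solid black bar handle, centred: 14 wide (x), 60 long (y), from 39 to 61 above the origin. Fits over the carrier with 5 of play a side, long side to long side.
- dummy0: Black dummy can, same shape and size as the gold cans. Leave it where it is.
- dummy1: Black dummy can, same shape and size as the gold cans. Leave it where it is.
- jar: Bystander: small closed amber jar, 48 across, 60 high, beyond the trays. Origin: centre of its underside.
- driver: Bystander: screwdriver, 150 long, lying beyond the trays.
- wafer_box: Bystander: pale translucent round flat box, 108 across, 16 high. Origin: centre of its underside.
- gold0: Gold sensor can: round flange 36 across and 6 high, on it a round cap 18 across and 20 high to grip (26 high in all, 40 g). Origin: centre of its underside, z up along the cap. One of five alike.
- gold1: Gold sensor can: round flange 36 across and 6 high, on it a round cap 18 across and 20 high to grip (26 high in all, 40 g). Origin: centre of its underside, z up along the cap.
- gold2: Gold sensor can: round flange 36 across and 6 high, on it a round cap 18 across and 20 high to grip (26 high in all, 40 g). Origin: centre of its underside, z up along the cap.
- gold3: Gold sensor can: round flange 36 across and 6 high, on it a round cap 18 across and 20 high to grip (26 high in all, 40 g). Origin: centre of its underside, z up along the cap.
- gold4: Gold sensor can: round flange 36 across and 6 high, on it a round cap 18 across and 20 high to grip (26 high in all, 40 g). Origin: centre of its underside, z up along the cap.

How it is judged (in metres and radians):
On the way:
1. exactly four gold cans lie flat in the carrier and the fifth in the blue tray, with the cover still off (height (world z) of gold0 between 0.002 and 0.008 m and angle between each of gold0, gold1, gold2, gold3, gold4's own z axis and vertical below 0.12 rad and linear speed of each of gold0, gold1, gold2, gold3, gold4 below 0.05 m/s and height (world z) of gold1 between 0.002 and 0.008 m and height (world z) of gold2 between 0.002 and 0.008 m and height (world z) of gold3 between 0.002 and 0.008 m and height (world z) of gold4 between 0.002 and 0.008 m and ((horizontal distance between gold0 and carrier above 0.068 m and horizontal distance between each of gold1, gold2, gold3, gold4 and carrier below 0.068 m) or (horizontal distance between each of gold0, gold2, gold3, gold4 and carrier below 0.068 m and horizontal distance between gold1 and carrier above 0.068 m) or (horizontal distance between each of gold0, gold1, gold3, gold4 and carrier below 0.068 m and horizontal distance between gold2 and carrier above 0.068 m) or (horizontal distance between each of gold0, gold1, gold2, gold4 and carrier below 0.068 m and horizontal distance between gold3 and carrier above 0.068 m) or (horizontal distance between each of gold0, gold1, gold2, gold3 and carrier below 0.068 m and horizontal distance between gold4 and carrier above 0.068 m)) and horizontal distance between cover and carrier above 0.08 m), for 0.2 s.
At the end, for the whole second after the job is handed in: Exactly 4 gold cans flat in carrier pockets (tilt < 0.12 rad), one in the blue tray; dummies upright, moved < 15 mm; cover over the carrier: centre within 8 mm in x and y, edge < 4 mm above the bench, tilt < 0.05, turned < 0.12 rad; jar, driver, wafer box moved < 25 mm; cans and cover at rest (height (world z) of gold0 between 0.002 and 0.008 m and angle between each of gold0, gold1, gold2, gold3, gold4, dummy0, dummy1's own z axis and vertical below 0.12 rad and linear speed of each of gold0, gold1, gold2, gold3, gold4 below 0.05 m/s and height (world z) of gold1 between 0.002 and 0.008 m and height (world z) of gold2 between 0.002 and 0.008 m and height (world z) of gold3 between 0.002 and 0.008 m and height (world z) of gold4 between 0.002 and 0.008 m and ((horizontal distance between gold0 and carrier above 0.068 m and horizontal distance between each of gold1, gold2, gold3, gold4 and carrier below 0.068 m) or (horizontal distance between each of gold0, gold2, gold3, gold4 and carrier below 0.068 m and horizontal distance between gold1 and carrier above 0.068 m) or (horizontal distance between each of gold0, gold1, gold3, gold4 and carrier below 0.068 m and horizontal distance between gold2 and carrier above 0.068 m) or (horizontal distance between each of gold0, gold1, gold2, gold4 and carrier below 0.068 m and horizontal distance between gold3 and carrier above 0.068 m) or (horizontal distance between each of gold0, gold1, gold2, gold3 and carrier below 0.068 m and horizontal distance between gold4 and carrier above 0.068 m)) and x of cover in the frame of carrier between -0.008 and 0.008 m and y of cover in the frame of carrier between -0.008 and 0.008 m and height (world z) of cover below 0.004 m and angle between cover's own z axis and vertical below 0.05 rad and angle between the x axis of cover and the x axis of carrier, either way round below 0.12 rad and linear speed of cover below 0.03 m/s and distance of each of dummy0, dummy1 from where it was at the start of the episode below 0.015 m and distance of each of jar, driver, wafer_box from where it was at the start of the episode below 0.025 m); the robot touches nothing.
It fails at once if a black dummy is moved by more than 15 mm (distance of any of dummy0, dummy1 from where it was at the start of the episode above 0.015 m).
It fails at once if a bystander (jar, driver, wafer box) is moved by more than 25 mm (distance of any of jar, driver, wafer_box from where it was at the start of the episode above 0.025 m).
It fails at once if a gold can is dropped into the carrier (faster than 0.6 m/s just above it) ((horizontal distance between gold0 and carrier below 0.068 m and height (world z) of gold0 below 0.03 m and linear speed of gold0 above 0.6 m/s) or (horizontal distance between gold1 and carrier below 0.068 m and height (world z) of gold1 below 0.03 m and linear speed of gold1 above 0.6 m/s) or (horizontal distance between gold2 and carrier below 0.068 m and height (world z) of gold2 below 0.03 m and linear speed of gold2 above 0.6 m/s) or (horizontal distance between gold3 and carrier below 0.068 m and height (world z) of gold3 below 0.03 m and linear speed of gold3 above 0.6 m/s) or (horizontal distance between gold4 and carrier below 0.068 m and height (world z) of gold4 below 0.03 m and linear speed of gold4 above 0.6 m/s)).
It fails at once if the cover is dropped over the carrier (faster than 0.5 m/s in its last 30 mm) (horizontal distance between cover and carrier below 0.03 m and height (world z) of cover below 0.03 m and linear speed of cover above 0.5 m/s).
It also fails if it takes over 72 s, if anything falls off the work surface, if the arm or the gripper's body presses on something with over 40 N, if the wrist force passes 120 N, or if a joint passes its speed limit or range.

## Working session

There is one attempt and no reset: what is moved stays moved. The work goes in short steps, Python scripts to look and compute and a tool call to move; the robot and the scene stay as the last step left them, time stands still between calls to the robot, and variables do not carry over. Pictures are saved under pics/ and viewed, at most 10 in all, crops included, and the job is handed in when it is done.

Besides the shell and the picture viewer there is one more tool, called by a JSON object that holds its "op" and its "data". move_arm: Moves the arm, as the interface text tells. Its arguments: {"type":"object","properties":{"motion":{"type":"array"}},"required":["motion"]}

```bash
mkdir -p pics; ls
python3 - <<'E'
from plant import ctrl
import cv2
o=ctrl.get_obs(); print(o)
for n in ("top","scene"):
    s=ctrl.snapshot(n); cv2.imwrite(f"pics/{n}0.png",s["color"]); print(s["camera_matrix"],s["cam_to_world"],s.keys())
E
```

```text
pics
{'clock': 0.0, 'joint_pos': array([ 8.85857413e+01,  2.05917248e+01,  6.34018131e-01, -2.09904617e-02,
       -7.01352527e+01, -1.65059929e+01]), 'qvel': array([ 0.02399072, -0.05263583, -0.02280315, -0.00112702,  0.05277095,
       -0.01260034]), 'tau': array([-3.99249475e-04, -5.82712662e+01,  2.93063700e+01,  6.99740991e+00,
        6.98400821e-03, -1.65924876e-04]), 'tool_pos': array([0.20758002, 0.64181076, 0.24461851]), 'orientation': array([ 1.79905265e+02, -7.49473925e-03, -1.79273940e+01]), 'force': array([ 0.96471045, -0.08114485, -0.40780841]), 'moment': array([-0.00540477, -0.00120894,  0.0004464 ]), 'gripper_force': 0.0, 'opening': 0.0875355293779495}
[[430.36376234   0.         280.47245433]
 [  0.         430.36376234 207.81672235]
 [  0.           0.           1.        ]] [[ 5.22760797e-04  9.96296238e-01 -8.59856581e-02  5.03884738e-01]
 [-9.99680787e-01 -1.65131074e-03 -2.52110486e-02  2.27408538e-02]
 [-2.52596619e-02  8.59713897e-02  9.95977344e-01  1.10205242e+00]
 [ 0.00000000e+00  0.00000000e+00  0.00000000e+00  1.00000000e+00]] dict_keys(['color', 'camera_matrix', 'cam_to_world'])
[[483.19969242   0.         272.64531216]
 [  0.         483.19969242 212.41122288]
 [  0.           0.           1.        ]] [[-0.81158081 -0.40246677  0.42350572  1.02040127]
 [ 0.58422891 -0.55456016  0.59257034  0.6374101 ]
 [-0.00363047  0.728343    0.6852031   0.73597047]
 [ 0.          0.          0.          1.        ]] dict_keys(['color', 'camera_matrix', 'cam_to_world'])
```

View pics/top0.png

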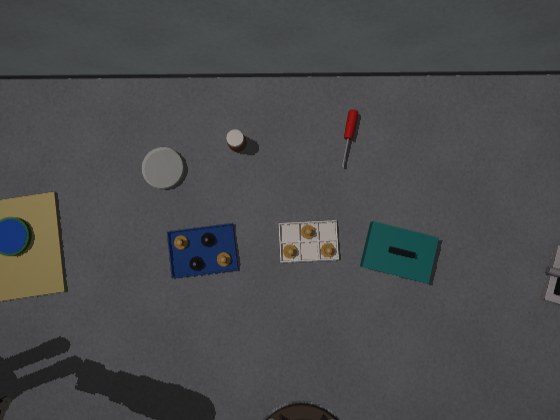

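View pics/scene0.png

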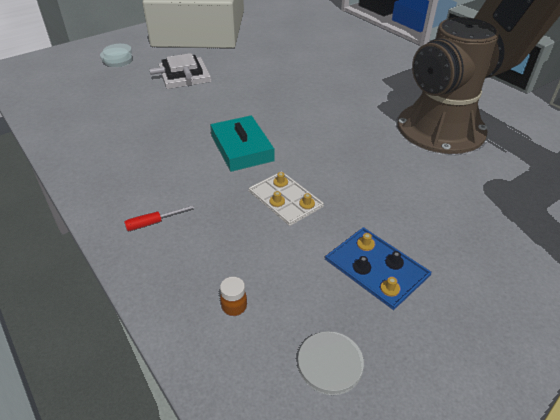

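The carrier (about 308,242) holds three gold cans: far middle, near left and near right. The blue tray (about 203,251) holds gold at (180,242) and (224,259), and black at (208,239) and (196,264), so one can is needed. The cover is at about (401,253), turned a little. Next I fit the poses with the silhouettes in both cameras.

```bash
cat > h.py <<'E'
import numpy as np, cv2
from scipy.optimize import minimize
from plant import ctrl
S=4
def snaps(): return [ctrl.snapshot(n) for n in ("top","scene")]
def proj(s,P):
    T=np.linalg.inv(s["cam_to_world"]); c=np.asarray(P)@T[:3,:3].T+T[:3,3]
    c=c*[1,-1,-1]; p=c@s["camera_matrix"].T; return p[:,:2]/p[:,2:]
def box(x,y,z0,z1): return np.array([[a*x/2,b*y/2,z] for a in(-1,1) for b in(-1,1) for z in(z0,z1)])
def cyl(d,z0,z1): return np.array([[d/2*np.cos(t),d/2*np.sin(t),z] for t in np.linspace(0,6.28,25) for z in(z0,z1)])
M=dict(carrier=[box(.1,.148,0,.011)],stock=[box(.12,.17,0,.011)],cover=[box(.116,.164,0,.039),box(.014,.06,.039,.061)],
       can=[cyl(.036,.004,.010),cyl(.018,.01,.03)])
def place(P,q):
    c,s=np.cos(q[2]),np.sin(q[2]); return P@np.array([[c,s,0],[-s,c,0],[0,0,1]])+[q[0],q[1],q[3] if len(q)>3 else 0]
def sil(s,m,q):
    im=np.zeros((420*S,560*S),np.uint8)
    for P in M[m]:
        h=cv2.convexHull(((proj(s,place(P,q))+.5)*S-.5).astype(np.float32))
        cv2.fillConvexPoly(im,np.round(h*16).astype(np.int32),255,shift=4)
    return im
def mask(s,f):
    b=cv2.resize(s["color"],None,fx=S,fy=S,interpolation=cv2.INTER_CUBIC); h=cv2.cvtColor(b,cv2.COLOR_BGR2HSV)
    return cv2.inRange(h,*[np.array(v) for v in f])
def ray(s,uv,z):
    K=s["camera_matrix"]; d=np.linalg.inv(K)@[uv[0],uv[1],1]; R=s["cam_to_world"]; w=R[:3,:3]@(d*[1,-1,-1]); o=R[:3,3]
    return (o+w*(z-o[2])/w[2])[:2]
def fit(ss,masks,m,q0,yaw=True):
    q0=np.array(q0,float)
    near=[cv2.dilate(sil(s,m,q0),np.ones((41,41))) for s in ss]
    mk=[cv2.bitwise_and(a,b) for a,b in zip(masks,near)]
    def cost(v):
        q=[q0[0]+v[0]/1e3,q0[1]+v[1]/1e3,q0[2]+v[2]/100 if yaw else 0]
        return sum(1-np.count_nonzero(sil(s,m,q)&k)/np.count_nonzero(sil(s,m,q)|k) for s,k in zip(ss,mk))
    n=3 if yaw else 2; f=cost if yaw else (lambda v:cost([*v,0]))
    r=minimize(f,np.zeros(n),method="Nelder-Mead",options=dict(initial_simplex=np.vstack([np.zeros(n),8*np.eye(n)])-2,xatol=.05,fatol=1e-5))
    v=[*r.x,0][:3]; return np.array([q0[0]+v[0]/1e3,q0[1]+v[1]/1e3,q0[2]+v[2]/100]),r.fun/len(ss)
GOLD=((12,90,60),(28,255,255)); TEAL=((82,120,40),(96,255,255)); BLUE=((104,150,30),(125,255,255)); WHITE=((0,0,110),(180,70,255))
E
cat > a.py <<'E'
from h import *
ss=snaps(); t=ss[0]
def fillm(m): return cv2.morphologyEx(m,cv2.MORPH_CLOSE,np.ones((41,41)))
W=[mask(s,WHITE)|mask(s,GOLD) for s in ss]
bl=lambda s:mask(s,((0,0,0),(180,255,40)))
res={}
for name,mk,px,z,yaw in [("carrier",[fillm(w) for w in W],(308.5,241.5),.005,0.03),
  ("cover",[fillm(mask(s,TEAL)) for s in ss],(401,253),.03,-.17)]:
    for k,sub in (("both",[0,1]),("top",[0]),("scene",[1])):
        q,c=fit([ss[i] for i in sub],[mk[i] for i in sub],name,[*ray(t,px,z),yaw]); print(name,k,q.round(4),round(c,3)); res.setdefault(name,("cover" if name=="cover" else name,q))
for i,px in enumerate([(180,242),(224,259),(308,231),(290,251),(328,250)]):
    for k,sub in (("both",[0,1]),("top",[0]),("scene",[1])):
        q,c=fit([ss[j] for j in sub],[mask(ss[j],GOLD) for j in sub],"can",[*ray(t,px,.02),0],False); print("gold",i,k,q.round(4),round(c,3)); res.setdefault(f"g{i}",("can",q))
out=[]
for s in ss:
    b=cv2.resize(s["color"],None,fx=S,fy=S,interpolation=cv2.INTER_CUBIC)
    for m,q in res.values():
        cs,_=cv2.findContours(sil(s,m,q),cv2.RETR_EXTERNAL,cv2.CHAIN_APPROX_NONE); cv2.drawContours(b,cs,-1,(255,0,255),1)
    out.append(b)
v=np.vstack([cv2.resize(out[0][215*S:290*S,160*S:445*S],(800,210)),cv2.resize(out[1][110*S:310*S,200*S:440*S],(468,390))[:, :].copy() if 0 else cv2.copyMakeBorder(cv2.resize(out[1][110*S:310*S,200*S:440*S],(468,390)),0,0,0,332,0)])
cv2.imwrite("pics/fit0.png",v)
E
python3 a.py
```

```text
carrier both [ 0.5145 -0.0187  0.0513] 0.202
carrier top [ 0.5145 -0.0192  0.0492] 0.014
carrier scene [ 0.5272 -0.0043  0.095 ] 0.368
cover both [ 0.4868 -0.2435 -0.2526] 0.031
cover top [ 0.4872 -0.2436 -0.2438] 0.022
cover scene [ 0.4877 -0.2449 -0.2673] 0.034
gold 0 both [0.5112 0.3051 0.    ] 0.232
gold 0 top [0.511 0.305 0.   ] 0.301
gold 0 scene [0.5109 0.3042 0.    ] 0.16
gold 1 both [0.4693 0.1946 0.    ] 0.179
gold 1 top [0.4687 0.1952 0.    ] 0.196
gold 1 scene [0.4677 0.1941 0.    ] 0.161
gold 2 both [ 0.5388 -0.0182  0.    ] 0.172
gold 2 top [ 0.5388 -0.0182  0.    ] 0.106
gold 2 scene [ 0.5386 -0.0196  0.    ] 0.232
gold 3 both [0.4891 0.0272 0.    ] 0.146
gold 3 top [0.4891 0.0272 0.    ] 0.09
gold 3 scene [0.4883 0.0259 0.    ] 0.197
gold 4 both [ 0.4923 -0.0685  0.    ] 0.168
gold 4 top [ 0.4921 -0.0684  0.    ] 0.105
gold 4 scene [ 0.4918 -0.0703  0.    ] 0.227
```

View pics/fit0.png

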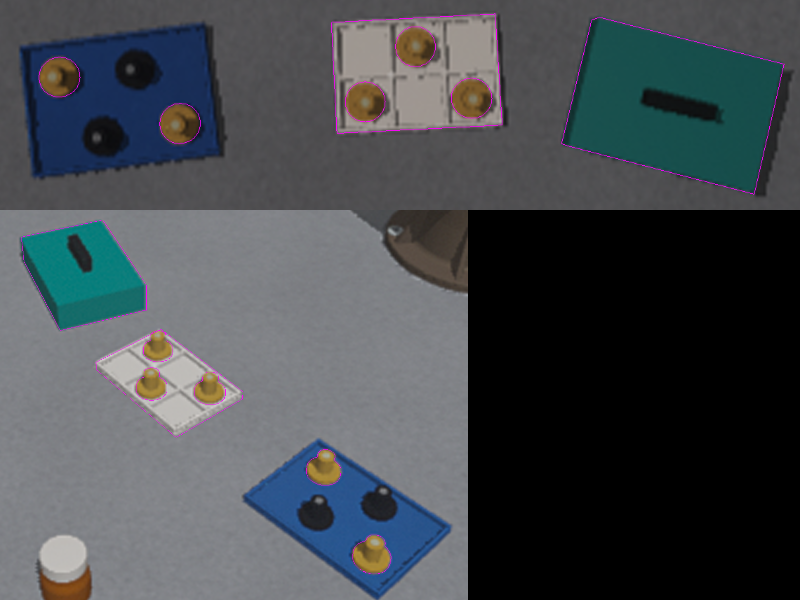

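The overlays match in both views; the carrier pose is best taken from the top view. I'll take the gold at (0.511, 0.305) to the far-left pocket.

```bash
cat >> h.py <<'E'
def go(x,y,z,yaw):
    o=ctrl.get_obs(); from scipy.spatial.transform import Rotation as R
    r=R.from_euler("xyz",o["orientation"],degrees=True); t=R.from_euler("xyz",[180,0,yaw],degrees=True)
    print("t",o["clock"],"shift mm",(r.inv().apply(np.array([x,y,z])-o["tool_pos"])*1e3).round(1),"rot",(r.inv()*t).as_rotvec(degrees=True).round(2),"open",o["opening"],"F",o["force"].round(1),o["tool_pos"].round(4),o["orientation"].round(2))
E
python3 -c "
from h import *
go(.511,.305,.12,-45)"
```

```text
t 0.2 shift mm [392.3 227.1 125.3] rot [ 5.000e-02 -2.000e-02  2.707e+01] open 0.08788645735423406 F [ 0.2 -0.2  0.4] [0.2077 0.642  0.245 ] [ 1.7994e+02 -1.0000e-02 -1.7930e+01]
```

{"op": "move_arm", "data": {"motion": [[[33,19,10],[0,0,3],0.55],[[66,38,20],[0,0,6],0.55],[[105,60,32],[0,0,9],0.55],[[140,80,44],[0,0,12],0.55],[[175,101,56],[0,0,15],0.55],[[210,121,68],[0,0,18],0.55],[[245,142,80],[0,0,21],0.55],[[280,162,92],[0,0,24],0.55],[[315,182,104],[0,0,27],0.55],[[350,203,115],[0,0,27],0.55]]}}

```text
clock: 1.03
tool_pos: [0.4737, 0.346, 0.1323]
orientation: [-180.0, 0.0, -45.1]
force: [0.1, -0.1, 0.4]
opening: 0.0396
gripper_force: 0.0
```

{"op": "move_arm", "data": {"motion": [[[25,34,6],[0,0,0],0.55],[[29,38,10],[0,0,0],0.55],[[29,38,10],[0,0,0],0.55]]}}

```text
clock: 1.28
tool_pos: [0.4659, 0.2966, 0.1216]
orientation: [179.8, 0.0, -45.1]
force: [0.1, 0.7, 0.7]
opening: 0.04
gripper_force: 0.0
```

```bash
python3 -c "
from h import *
go(.511,.305,.034,-45)"
```

```text
t 1.2833 shift mm [ 25.9 -38.1  87.5] rot [ 0.18  0.01 -0.12] open 0.04000142631119053 F [0.1 0.7 0.7] [0.4659 0.2966 0.1216] [ 1.7982e+02  1.0000e-02 -4.5120e+01]
```

{"op": "move_arm", "data": {"motion": [[[13,-19,5],[0,0,0],0.55],[[26,-38,12],[0,0,0],0.55],[[26,-38,30],[0,0,0],0.55],[[26,-38,50],[0,0,0],0.55],[[26,-38,50],[0,0,0],0.55]]}}

```text
clock: 1.7
tool_pos: [0.5103, 0.3078, 0.0693]
orientation: [179.7, 0.0, -45.0]
force: [-0.4, -0.3, -0.6]
opening: 0.0394
gripper_force: 0.0
```

```bash
python3 -c "
from h import *
go(.511,.305,.034,-45)
for n in ('top','scene'):
    s=ctrl.snapshot(n); c=(proj(s,[[.511,.305,.03]])[0]).astype(int); im=s['color'][max(0,c[1]-40):c[1]+40,max(0,c[0]-40):c[0]+40]; cv2.imwrite(f'pics/a_{n}.png',cv2.resize(im,(400,400),interpolation=cv2.INTER_CUBIC))
cv2.imwrite('pics/a.png',np.hstack([cv2.imread('pics/a_top.png'),cv2.imread('pics/a_scene.png')]))
"
```

```text
t 1.7 shift mm [ 2.5  1.4 35.3] rot [0.31 0.02 0.03] open 0.039427189526606676 F [-0.4 -0.3 -0.6] [0.5103 0.3078 0.0693] [ 1.7969e+02  2.0000e-02 -4.4970e+01]
```

View pics/a.png

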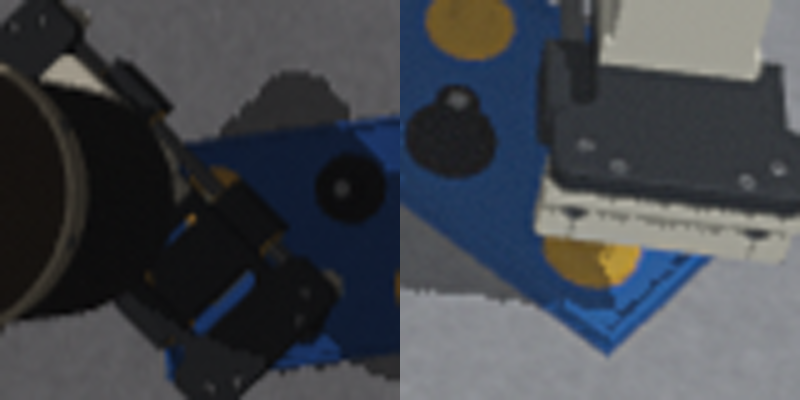

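The gripper hides the can, but its flange shows below the fingers, so the alignment looks plausible. Descending and closing.

{"op": "move_arm", "data": {"motion": [[[1,1,8],[0,0,0],0.55],[[2.5,1.4,17],[0,0,0],0.55],[[2.5,1.4,26],[0,0,0],0.55],[[2.5,1.4,32],[0,0,0],0.55],[[2.5,1.4,34],[0,0,0],0.55],[[2.5,1.4,34],[0,0,0],0.7],[[2.5,1.4,34],[0,0,0],0.8],[[2.5,1.4,34],[0,0,0],0.85],[[2.5,1.4,34],[0,0,0],0.9],[[2.5,1.4,34],[0,0,0],0.9]]}}

```text
clock: 2.63
tool_pos: [0.5127, 0.3062, 0.0392]
orientation: [-180.0, 0.0, -44.9]
force: [0.3, -0.4, 0.3]
opening: 0.0169
gripper_force: 30.0
```

{"op": "move_arm", "data": {"motion": [[[0,0,0],[0,0,0],0.9],[[0,0,-3],[0,0,0],0.9],[[0,0,-10],[0,0,0],0.9],[[0,0,-20],[0,0,0],0.9],[[0,0,-30],[0,0,0],0.9],[[0,0,-40],[0,0,0],0.9],[[0,0,-40],[0,0,0],0.9]]}}

```text
clock: 3.22
tool_pos: [0.5137, 0.3072, 0.0819]
orientation: [-179.7, -0.0, -44.9]
force: [0.2, 0.4, 0.1]
opening: 0.0164
gripper_force: 30.0
```

```bash
python3 -c "
from h import *
go(.5361,.0299,.074,-45)"
```

```text
t 3.2167 shift mm [211.5 180.7   7.2] rot [-0.25 -0.01  0.11] open 0.016418292597818927 F [0.2 0.4 0.1] [0.5137 0.3072 0.0819] [-1.7975e+02 -1.0000e-02 -4.4890e+01]
```

{"op": "move_arm", "data": {"motion": [[[10,9,0],[0,0,0],0.9],[[33,28,0],[0,0,0],0.9],[[60,52,0],[0,0,0],0.9],[[90,77,0],[0,0,0],0.9],[[120,103,0],[0,0,0],0.9],[[150,128,0],[0,0,0],0.9],[[178,152,0],[0,0,0],0.9],[[200,171,0],[0,0,0],0.9],[[211,180,0],[0,0,0],0.9],[[211,180,0],[0,0,0],0.9]]}}

```text
clock: 4.05
tool_pos: [0.534, 0.0263, 0.0786]
orientation: [179.9, 0.0, -45.1]
force: [-0.3, -0.1, -1.0]
opening: 0.0166
gripper_force: 30.0
```

```bash
cat >> h.py <<'E'
def avg(n=6):
    P=[]
    for _ in range(n): ctrl.snapshot("top"); o=ctrl.get_obs(); P.append(np.r_[o["tool_pos"]*1e3,o["orientation"][2],o["force"]])
    P=np.array(P); print("mean",P.mean(0).round(2),"std",P.std(0).round(2)); return P.mean(0)
E
python3 -c "
from h import *
avg();go(.5361,.0299,.074,-45)
s,t=ctrl.snapshot('scene'),ctrl.snapshot('top')
im=np.hstack([cv2.resize(s['color'][150:250,220:360],(560,400),interpolation=cv2.INTER_CUBIC),cv2.resize(t['color'][200:280,275:320],(225,400),interpolation=cv2.INTER_CUBIC)]); cv2.imwrite('pics/b.png',im)
"
```

```text
mean [ 5.3464e+02  2.9360e+01  7.8770e+01 -4.4960e+01 -3.3000e-01  2.8000e-01
 -1.6000e-01] std [0.17 0.96 0.05 0.08 0.42 0.36 0.51]
t 4.35 shift mm [ 1.3 -0.6  4.8] rot [-0.01  0.    0.14] open 0.016660445817921955 F [ 0.  -0.2 -1.2] [0.5348 0.0304 0.0788] [-179.99    0.    -44.86]
```

View pics/b.png

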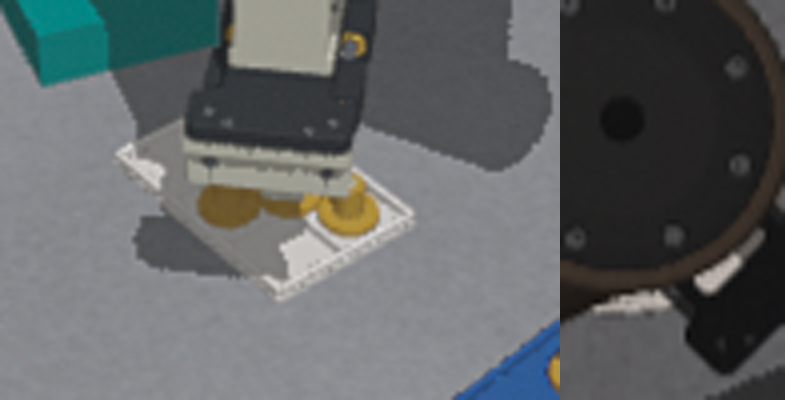

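The held can's flange shows under the gripper (left, about 230,205), above the far-left pocket. The settled grasp height was 38.8 mm, so I need to lower about 40 mm.

{"op": "move_arm", "data": {"motion": [[[1.2,-1.2,5],[0,0,0],0.9],[[1.2,-1.2,12],[0,0,0],0.9],[[1.2,-1.2,20],[0,0,0],0.9],[[1.2,-1.2,26],[0,0,0],0.9],[[1.2,-1.2,30],[0,0,0],0.9],[[1.2,-1.2,33],[0,0,0],0.9],[[1.2,-1.2,35],[0,0,0],0.9],[[1.2,-1.2,36],[0,0,0],0.9],[[1.2,-1.2,36],[0,0,0],0.9],[[1.2,-1.2,36],[0,0,0],0.9]]}}

```text
clock: 5.28
tool_pos: [0.5367, 0.0296, 0.043]
orientation: [-180.0, -0.0, -44.9]
force: [-0.1, 0.8, 0.0]
opening: 0.0163
gripper_force: 30.0
```

```bash
python3 -c "
from h import *
avg();go(.5365,.0304,.0388,-45)"
```

```text
mean [ 5.3668e+02  2.9610e+01  4.3100e+01 -4.4920e+01 -1.4000e-01  1.1000e-01
 -2.2000e-01] std [0.04 0.01 0.04 0.   0.46 0.61 0.34]
t 5.5833 shift mm [-0.6 -0.5  4.2] rot [-0.02 -0.01  0.08] open 0.016538253704581507 F [-0.6 -0.4 -0.6] [0.5366 0.0296 0.043 ] [-1.7998e+02 -1.0000e-02 -4.4920e+01]
```

Already below the rim with no contact force; lowering the last 4 mm and checking before release.

{"op": "move_arm", "data": {"motion": [[[0,0,1],[0,0,0],0.9],[[0,0,2],[0,0,0],0.9],[[0,0,3],[0,0,0],0.9],[[0,0,4],[0,0,0],0.9],[[0,0,4.5],[0,0,0],0.9],[[0,0,4.5],[0,0,0],0.9],[[0,0,4.5],[0,0,0],0.9]]}}

```text
clock: 6.17
tool_pos: [0.5365, 0.0296, 0.0391]
orientation: [-180.0, -0.0, -44.9]
force: [-3.3, 0.1, 10.0]
opening: 0.0169
gripper_force: 30.0
```

```bash
python3 -c "
from h import *
avg()"
```

```text
mean [ 5.3651e+02  2.9540e+01  3.9120e+01 -4.4900e+01 -3.6400e+00  2.9000e-01
  9.8500e+00] std [0.02 0.01 0.01 0.   0.21 0.3  0.42]
```

Contact at the expected height (10 N). Release and rise.

{"op": "move_arm", "data": {"motion": [[[0,0,-0.5],[0,0,0],0.9],[[0,0,-0.5],[0,0,0],0.75],[[0,0,-0.5],[0,0,0],0.66],[[0,0,-0.5],[0,0,0],0.66],[[0,0,-5],[0,0,0],0.66],[[0,0,-15],[0,0,0],0.66],[[0,0,-35],[0,0,0],0.66],[[0,0,-65],[0,0,0],0.66],[[0,0,-100],[0,0,0],0.66],[[0,0,-120],[0,0,0],0.66]]}}

```text
clock: 7.3
tool_pos: [0.5377, 0.0297, 0.1627]
orientation: [-179.8, -0.1, -44.9]
force: [0.1, 0.0, 0.2]
opening: 0.0297
gripper_force: 0.0
```

```bash
python3 -c "
from h import *
go(.4868,-.2440,.16,-104.3)"
```

```text
t 7.3 shift mm [157.1 229.9   2.3] rot [-2.400e-01 -2.000e-02  5.942e+01] open 0.029704465597128173 F [0.1 0.  0.2] [0.5377 0.0297 0.1627] [-1.7981e+02 -1.3000e-01 -4.4880e+01]
```

{"op": "move_arm", "data": {"motion": [[[10,15,0],[0,0,5],0.6],[[30,45,0],[0,0,11],0.55],[[50,75,0],[0,0,18],0.5],[[70,105,0],[0,0,25],0.5],[[90,132,0],[0,0,32],0.5],[[110,160,0],[0,0,39],0.5],[[130,190,0],[0,0,46],0.5],[[148,217,0],[0,0,53],0.5],[[157,230,0],[0,0,59.4],0.5],[[157,230,0],[0,0,59.4],0.5]]}}

```text
clock: 8.13
tool_pos: [0.4844, -0.2469, 0.1591]
orientation: [-180.0, -0.0, -104.9]
force: [0.0, 0.5, -0.6]
opening: 0.0437
gripper_force: 0.0
```

```bash
python3 -c "
from h import *
avg(4);go(.4868,-.2440,.06,-104.3)
ss=snaps()
for i,px in enumerate([(0.5361,.0299),(.5388,-.0182),(.4891,.0272),(.4923,-.0685),(.469,.195)]):
    for k in (0,1): print(i,k,*fit([ss[k]],[mask(ss[k],GOLD)],'can',[*px,0],False))
im=np.hstack([cv2.resize(ss[1]['color'][110:290,200:440],(533,400),interpolation=cv2.INTER_CUBIC),cv2.resize(ss[0]['color'][200:300,270:336],(264,400),interpolation=cv2.INTER_CUBIC)]); cv2.imwrite('pics/c.png',im)
"
```

```text
mean [ 4.8512e+02 -2.4458e+02  1.5895e+02 -1.0432e+02  1.3000e-01  1.2000e-01
  3.0000e-02] std [0.25 0.74 0.07 0.12 0.46 0.47 0.08]
t 8.3333 shift mm [-0.  -1.3 98.8] rot [-0.03  0.01  0.1 ] open 0.04398552068439525 F [0.7 0.4 0. ] [ 0.4854 -0.2437  0.1588] [-1.7997e+02  1.0000e-02 -1.0420e+02]
0 0 [0.53449966 0.02857542 0.        ] 0.11370597243491576
0 1 [0.5342867  0.02743049 0.        ] 0.33906931652932626
1 0 [ 0.5368 -0.0202  0.    ] 1.0
1 1 [ 0.53996305 -0.01957395  0.        ] 0.3553927759535236
2 0 [0.48843501 0.02719233 0.        ] 0.17140746213520497
2 1 [0.48701093 0.02519191 0.        ] 0.2894085281980743
3 0 [ 0.4903 -0.0705  0.    ] 1.0
3 1 [ 0.49109594 -0.07029703  0.        ] 0.23409243134628266
4 0 [0.46868766 0.19530752 0.        ] 0.15479760119940034
4 1 [0.4683687  0.19351741 0.        ] 0.16175723717623158
```

View pics/c.png

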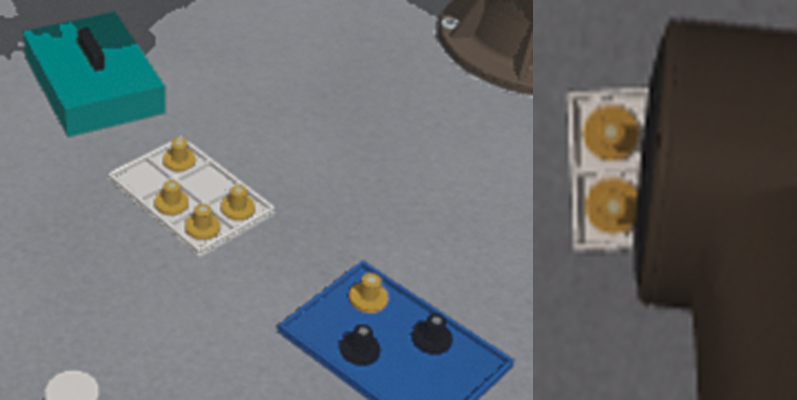

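The new can stands flat in the far-left pocket (202,222). Four gold are now in the carrier, with one gold and two black left in the blue tray. Placing shows the arm frame about (+1.6,+0.9) mm off the camera, so I correct for that at the cover handle.

```bash
python3 -c "
from h import *
go(.4885,-.2428,.0615,-104.2)"
```

```text
t 8.4333 shift mm [-1.2 -2.7 97.2] rot [-0.02  0.01  0.02] open 0.04402236819064494 F [-0.8  0.   0. ] [ 0.4856 -0.2433  0.1587] [-1.7998e+02  1.0000e-02 -1.0418e+02]
```

{"op": "move_arm", "data": {"motion": [[[-1,-2.7,15],[0,0,0],0.5],[[-1,-2.7,35],[0,0,0],0.5],[[-1,-2.7,55],[0,0,0],0.5],[[-1,-2.7,72],[0,0,0],0.5],[[-1,-2.7,84],[0,0,0],0.5],[[-1,-2.7,92],[0,0,0],0.5],[[-1,-2.7,96],[0,0,0],0.5],[[-1,-2.7,97],[0,0,0],0.5],[[-1,-2.7,97],[0,0,0],0.5],[[-1,-2.7,97],[0,0,0],0.5]]}}

```text
clock: 9.27
tool_pos: [0.4887, -0.2438, 0.0621]
orientation: [-179.9, 0.0, -104.3]
force: [0.1, -0.3, 0.9]
opening: 0.0438
gripper_force: 0.0
```

{"op": "move_arm", "data": {"motion": [[[0,0,0],[0,0,0],0.65],[[0,0,0],[0,0,0],0.75],[[0,0,0],[0,0,0],0.8],[[0,0,0],[0,0,0],0.85],[[0,0,0],[0,0,0],0.95],[[0,0,0],[0,0,0],0.95],[[0,0,0],[0,0,0],0.95]]}}

```text
clock: 9.85
tool_pos: [0.4881, -0.2439, 0.0615]
orientation: [-180.0, -0.0, -104.3]
force: [-0.4, 0.7, 2.0]
opening: 0.0136
gripper_force: 30.0
```

```bash
python3 -c "
from h import *
avg(4); print(ctrl.get_obs()['opening'],ctrl.get_obs()['gripper_force'])"
```

```text
mean [ 4.8814e+02 -2.4390e+02  6.1480e+01 -1.0431e+02 -1.0200e+00  4.8000e-01
  2.6600e+00] std [0.02 0.01 0.01 0.   0.54 0.46 0.33]
0.013817381847879208 29.999307096004486
```

{"op": "move_arm", "data": {"motion": [[[0,0,-2],[0,0,0],0.95],[[0,0,-6],[0,0,0],0.95],[[0,0,-14],[0,0,0],0.95],[[0,0,-25],[0,0,0],0.95],[[0,0,-38],[0,0,0],0.95],[[0,0,-50],[0,0,0],0.95],[[0,0,-60],[0,0,0],0.95],[[0,0,-66],[0,0,0],0.95],[[0,0,-66],[0,0,0],0.95],[[0,0,-66],[0,0,0],0.95]]}}

```text
clock: 10.88
tool_pos: [0.4881, -0.2438, 0.1275]
orientation: [-180.0, 0.0, -104.3]
force: [0.8, 0.5, -2.2]
opening: 0.0138
gripper_force: 30.0
```

```bash
python3 -c "
from h import *
avg(4); print(ctrl.get_obs()['opening'])
go(.5157,-.0195,.1275,-87.2)"
```

```text
mean [ 4.8769e+02 -2.4374e+02  1.2673e+02 -1.0433e+02  6.8000e-01 -2.0000e-01
 -1.9700e+00] std [0.04 0.01 0.14 0.   0.22 0.21 0.31]
0.013781270294142656
t 11.0833 shift mm [-224.2   28.3   -0.9] rot [ 8.000e-02  1.000e-02 -1.713e+01] open 0.013781270294142656 F [ 1.  -0.4 -1.5] [ 0.4877 -0.2438  0.1266] [ 179.92   -0.   -104.33]
```

{"op": "move_arm", "data": {"motion": [[[-8,1,0],[0,0,-1],0.95],[[-25,3,0],[0,0,-2.5],0.95],[[-48,6,0],[0,0,-4.5],0.95],[[-75,9.5,0],[0,0,-6.5],0.95],[[-104,13,0],[0,0,-8.5],0.95],[[-133,17,0],[0,0,-10.5],0.95],[[-162,20.5,0],[0,0,-12.5],0.95],[[-190,24,0],[0,0,-14.5],0.95],[[-212,27,0],[0,0,-16],0.95],[[-224.2,28.3,0],[0,0,-17.1],0.95]]}}

```text
clock: 11.92
tool_pos: [0.5163, -0.0172, 0.1271]
orientation: [180.0, 0.0, -87.0]
force: [-0.1, 0.5, -1.8]
opening: 0.0141
gripper_force: 30.0
```

```bash
cat > c.py <<'E'
from h import *
avg(6); p=avg(3); go(.5157,-.0195,.065,-87.2)
z=p[2]/1e3-.0615
s=ctrl.snapshot('scene'); q=[.5145,-.0195,.0508,z]   # camera-frame expectation
b=cv2.resize(s["color"],None,fx=S,fy=S,interpolation=cv2.INTER_CUBIC)
for m,qq,c in (("cover",q,(255,0,255)),("carrier",[.5145,-.0195,.049],(0,255,255))):
    cs,_=cv2.findContours(sil(s,m,qq),cv2.RETR_EXTERNAL,cv2.CHAIN_APPROX_NONE); cv2.drawContours(b,cs,-1,c,1)
cv2.imwrite('pics/d.png',b[115*S:250*S,200*S:370*S][:560,:680])
t=cv2.morphologyEx(mask(s,TEAL),cv2.MORPH_CLOSE,np.ones((41,41)))
E
python3 c.py
```

```text
mean [ 5.1612e+02 -1.8840e+01  1.2711e+02 -8.7120e+01 -3.0000e-02  3.8000e-01
 -1.2700e+00] std [0.35 1.35 0.06 0.12 0.72 1.21 0.37]
mean [ 5.1593e+02 -2.0460e+01  1.2722e+02 -8.7300e+01  4.7000e-01  1.3000e-01
 -1.2500e+00] std [0.03 0.01 0.03 0.   0.16 0.14 0.16]
t 12.3667 shift mm [-1.   0.2 62.3] rot [ 0.01 -0.   -0.1 ] open 0.013657572203171223 F [ 0.5  0.  -1. ] [ 0.516  -0.0205  0.1273] [179.99  -0.   -87.3 ]
```

View pics/d.png

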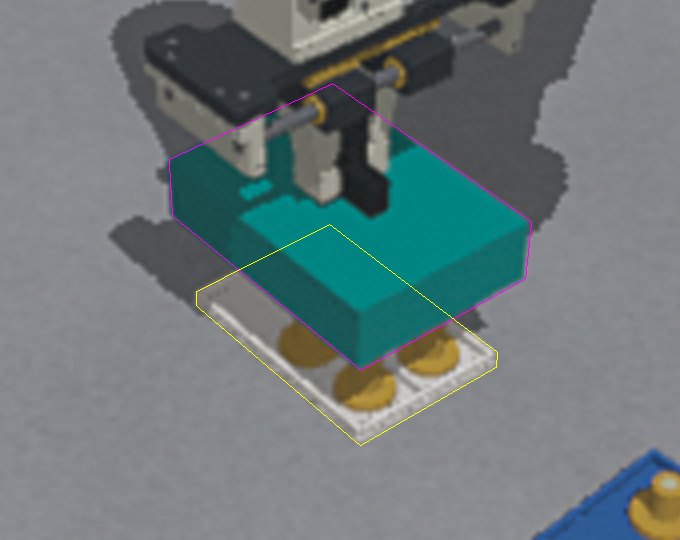

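The raised cover matches its expected outline (magenta) and is level and aligned over the carrier (yellow outline). Lowering to just above the rim.

{"op": "move_arm", "data": {"motion": [[[-0.5,0,4],[0,0,0],0.95],[[-1,0,11],[0,0,0],0.95],[[-1,0,20],[0,0,0],0.95],[[-1,0,29],[0,0,0],0.95],[[-1,0,37],[0,0,0],0.95],[[-1,0,43],[0,0,0],0.95],[[-1,0,48],[0,0,0],0.95],[[-1,0,51],[0,0,0],0.95],[[-1,0,52],[0,0,0],0.95],[[-1,0,52],[0,0,0],0.95]]}}

```text
clock: 13.25
tool_pos: [0.5161, -0.0186, 0.0751]
orientation: [180.0, -0.0, -87.2]
force: [-0.3, -0.1, -0.3]
opening: 0.0137
gripper_force: 30.0
```

{"op": "move_arm", "data": {"motion": [[[0,0,1],[0,0,0],0.95],[[0,0,2],[0,0,0],0.95],[[0,0,3],[0,0,0],0.95],[[0,0,4],[0,0,0],0.95],[[0,0,5],[0,0,0],0.95],[[0,0,6],[0,0,0],0.95]]}}

```text
clock: 13.75
tool_pos: [0.5162, -0.0186, 0.0693]
orientation: [-180.0, 0.0, -87.2]
force: [0.8, 0.1, -1.8]
opening: 0.014
gripper_force: 30.0
```

```bash
python3 -c "
from h import *
avg(3); go(.5157,-.0195,.0615,-87.2)"
```

```text
mean [ 5.1603e+02 -1.8650e+01  6.9190e+01 -8.7230e+01 -4.6000e-01  1.2000e-01
 -8.5000e-01] std [0.03 0.01 0.06 0.   0.37 0.5  0.66]
t 13.9 shift mm [0.8 0.4 7.8] rot [ 0.01 -0.   -0.03] open 0.013468745877832866 F [ 0.1 -0.6  0.1] [ 0.5161 -0.0186  0.0693] [179.99  -0.   -87.23]
```

Cover edge is at about 7.7 mm, below the carrier rim, with no contact. Finishing the descent.

{"op": "move_arm", "data": {"motion": [[[0,0,1.5],[0,0,0],0.95],[[0,0,3],[0,0,0],0.95],[[0,0,4.5],[0,0,0],0.95],[[0,0,6],[0,0,0],0.95],[[0,0,7],[0,0,0],0.95],[[0,0,7.6],[0,0,0],0.95],[[0,0,7.8],[0,0,0],0.95],[[0,0,7.8],[0,0,0],0.95]]}}

```text
clock: 14.57
tool_pos: [0.5161, -0.0186, 0.0615]
orientation: [180.0, -0.0, -87.2]
force: [0.1, 0.7, -1.4]
opening: 0.0142
gripper_force: 30.0
```

```bash
python3 -c "
from h import *
avg(3)"
```

```text
mean [ 5.1617e+02 -1.8600e+01  6.1560e+01 -8.7220e+01 -2.1000e-01 -0.0000e+00
 -1.1100e+00] std [0.01 0.01 0.02 0.   0.19 0.16 0.17]
```

{"op": "move_arm", "data": {"motion": [[[0,0,0.4],[0,0,0],0.95],[[0,0,0.8],[0,0,0],0.95],[[0,0,0.8],[0,0,0],0.95],[[0,0,0.8],[0,0,0],0.95]]}}

```text
clock: 15.05
tool_pos: [0.5162, -0.0186, 0.0615]
orientation: [-180.0, -0.0, -87.2]
force: [-2.1, 1.4, 8.1]
opening: 0.0136
gripper_force: 30.0
```

{"op": "move_arm", "data": {"motion": [[[0,0,0],[0,0,0],0.8],[[0,0,0],[0,0,0],0.6],[[0,0,0],[0,0,0],0.5],[[0,0,0],[0,0,0],0.5],[[0,0,-5],[0,0,0],0.5],[[0,0,-15],[0,0,0],0.5],[[0,0,-40],[0,0,0],0.5],[[0,0,-75],[0,0,0],0.5],[[0,0,-110],[0,0,0],0.5],[[0,0,-145],[0,0,0],0.5]]}}

```text
clock: 15.88
tool_pos: [0.5158, -0.0188, 0.2083]
orientation: [-180.0, -0.0, -87.2]
force: [0.9, 0.6, 1.5]
opening: 0.0438
gripper_force: 0.0
```

{"op": "move_arm", "data": {"motion": [[[-10,0,-20],[0,0,0],0.5],[[-40,0,-40],[0,0,0],0.5],[[-75,0,-50],[0,0,0],0.5],[[-115,0,-50],[0,0,0],0.5],[[-155,0,-50],[0,0,0],0.5],[[-195,0,-50],[0,0,0],0.5],[[-235,0,-50],[0,0,0],0.5],[[-270,0,-50],[0,0,0],0.5],[[-300,0,-50],[0,0,0],0.5],[[-300,0,-50],[0,0,0],0.5]]}}

```text
clock: 16.72
tool_pos: [0.5013, 0.2856, 0.2563]
orientation: [-180.0, 0.0, -87.0]
force: [0.8, -0.2, -0.2]
opening: 0.0434
gripper_force: 0.0
```

```bash
python3 -c "
from h import *
avg(4); ss=snaps()
mk=[cv2.morphologyEx(mask(s,TEAL),cv2.MORPH_CLOSE,np.ones((41,41))) for s in ss]
for k in (0,1): print(fit([ss[k]],[mk[k]],'cover',[.5145,-.0195,.05]))
cv2.imwrite('pics/e.png',np.hstack([ss[0]['color'][100:300,150:420],ss[1]['color'][110:310,180:440]]))
"
```

```text
mean [ 5.0125e+02  2.8175e+02  2.5621e+02 -8.7130e+01 -2.9000e-01 -1.6000e-01
  2.0000e-02] std [0.11 1.13 0.03 0.07 0.32 0.21 0.44]
(array([ 0.51466152, -0.01745291,  0.05169205]), np.float64(0.0186642592192805))
(array([ 0.51475957, -0.01925118,  0.04146677]), np.float64(0.024276083691361916))
```

View pics/e.png

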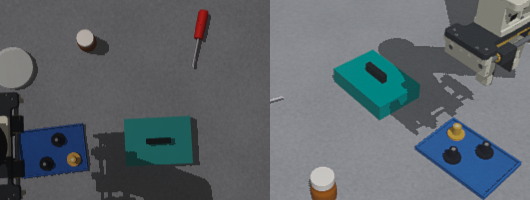

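The cover sits level over the carrier, within about 2 mm and fitted at bench height in both views. The gold can, dummies and bystanders are where they were. Handing in.

```bash
python3 -c "
from plant import ctrl
print(ctrl.close_job())"
```

```text
the job is handed in; nothing more can be done
None
```

I handed the job in at about 17 s of the 72 s allowed, but no verdict came back: by my own camera checks, four gold cans stood flat in the carrier with the fifth in the blue tray, the teal cover was level over the carrier (about 2 mm off centre at most), and the dummies and the bystanders in view looked unmoved.

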